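# Clear the swing, ease the sagging bolt over its bent keeper and hold the guard gate ajar

### The job

The brass calibration standard is standing in the way of the guard gate: set it upright on the bench midway between the mug and the dust blower and let go of it. Then undo the gate's sagging bolt - lift it by its knob over the bent keeper lip while drawing it back towards the hinge - and swing the gate about 30 degrees open towards the robot. Finish holding on: the gate shuts by itself, so end still gripping the bolt knob with the gate held still at that opening, and leave the mug, the blower and the computer mouse where they are.

Things in the scene. Friction and masses are not known exactly. Their poses are not given: they have to be found in the camera images.
- guard: fixed aluminium bench guard round a brass fixture; stands elsewhere each run. Origin on the bench, middle of the gate line; +x into the guard, +y along the gate line to the hinge post (y 160 to 200 mm, 150 mm tall). Latch post y -150 to -200 mm, 130 mm tall; posts and sill 44 mm deep. Clear side walls run 230 mm back from the posts, 128 mm tall
- gate_hinge (a point): point on the gate's vertical hinge axis, 148 mm above the bench; the gate swings about the vertical line through it
- gate_stile (a point): top middle of the gate's free end, at its stile, 296 mm from the hinge axis, 130 mm above the bench. The gate is a clear panel in an aluminium frame, 20 to 130 mm above the bench, 40 mm thick at the top rail, just short of the latch post when shut
- keeper_lip (a point): top middle of the bent-up steel lip (32 mm wide, 4 mm thick, top 142 mm above the bench) across the keeper's mouth on the latch post. Two keeper cheeks (40 mm long, 32 mm apart, tops 164 mm above the bench) flank the bolt head and stop the gate swinging while the head is between them
- bolt_knob: upright round steel knob of the bolt, 18 mm across, 44 mm tall; origin at its centre, 185 mm above the bench while the bolt sags, 225 mm from the hinge axis with the bolt home. The bolt lies along the gate's top in two slotted guides (24 mm wide across the gate, 10 mm along it, tops 180 mm above the bench), 35 mm to the latch side and 95 mm to the hinge side of the knob when home
- bolt_head (a point): middle of the bolt's square steel head (26 by 26 mm, 12 mm thick along the bolt), at the latch end of the 10 mm round rod, 37 mm below and 108 mm from the knob's centre. Home, it sits behind the keeper lip
- bolt_draw (a joint): how far the bolt is drawn along the gate towards the hinge, m: about 0 home (in the keeper), 0.05 fully back; about 1.2 N of friction. The sagging head strikes the keeper lip at about 0.013; the head has left the keeper cheeks from 0.031 on
- bolt_lift (a joint): how far the bolt is raised in its worn guides, m: 0 sagging, 0.016 at the top of the slots; it drops by its own weight (about 2.3 N). The head passes over the lip from about 0.007 of lift
- gate (a joint): gate angle, rad: 0 shut, grows as the gate swings open towards the robot (free end towards -x of the guard), stop at 1.2. A closing spring pulls it shut with 0.45 N m at 0 and 0.70 N m at 0.5 rad
- standard_center (a point): centre (30 mm above its base) of the loose brass calibration standard: upright stepped cylinder, 36 mm across for the lower 46 mm, then a 24 mm neck, 60 mm tall, about 0.3 kg. It stands on the bench in front of the gate, in its swing
- mug: loose white mug, 76 mm across, 80 mm tall; origin at the centre of its underside on the bench, handle along its +y. The dust blower stands about 190 mm away along the mug's -y
- blower: loose round dust blower bulb with an upright nozzle, 60 mm across at its widest, 85 mm tall; origin at the centre of its underside on the bench
- mouse: loose black computer mouse, 105 by 60 by 33 mm, on the blue mat; origin at the centre of its underside; not needed for the job
There are look-alikes about, which are no part of the job. Of the things that look like the part that bears standard_center, the smaller one is meant. Several things look just like the mug: the one meant starts nearest to the robot's base.

How it is judged:
By the outcome, as a careful person would: the job done as asked, in the order asked, and still so for the second after the job is handed in, while the arm keeps its last pose, push and grip.
It also fails if it takes over 61 s, if anything falls off the work surface, if the arm or the gripper's body presses on something with over 40 N, if the wrist force passes 120 N, or if a joint passes its speed limit or range.

### The arm

A 6-joint arm with a two-finger parallel gripper is mounted at the origin on the work surface. World frame = base frame: x ahead of the robot, y to its left, z up, the work surface at z = 0. Lengths are in mm, angles in degrees, forces in N, time in s.
With the tool pointing down it reaches from about 250 to 775 mm from the base axis. Payload 4 kg.
Tool frame: the origin (TCP) lies midway between the tips of the shut fingers; the grasp point (between the pads) lies 19 mm behind it; z points along the fingers, y is the line along which they close (so a half turn about z gives the same grasp; the last joint's range is limited). The gripper opens to 94 mm and grips with 3 to 60 N. Pads are 16 mm wide; open, the fingers measure 119 mm over their backs; the gripper's body (75 mm by 177 mm) begins 78 mm behind the grasp point.
Start: joints at [-76.095, 4.996, 78.535, -0, 96.463, -5.907], TCP at [186.42, -517.463, 205.506] pointing down, gripper open.
Joint ranges: [-177.83, 177.83], [-43.37, 116.18], [15.69, 146.23], [-61.86, 241.86], [9.47, 152.12], [-147.06, 147.06]. Speed limits (degrees/s): [159.86, 159.86, 180, 180, 180, 180].

### API

Orientations are given as [roll, pitch, yaw] about the fixed x, y, z axes, in that order (R = Rz(yaw) Ry(pitch) Rx(roll)).
In Python, from station import arm gives the robot as it stands.
- The arm moves only by the tool arm_command, never from a script. Its argument "moves" is a list of rows, each an object with "offset": the shift along the tool's x, y, z in m, a list of three; "delta_rot": the turn, a rotation vector about the tool's x, y, z in degrees, a list of three; "claw": the opening, from 0 (shut) to 1 (fully open). A call has 1 to 10 rows; each row is the pose to reach, as a shift and turn from the pose commanded when the call began, along the tool's axes at that moment; what a row does not reach only later rows make up. A row lasts 1/12 s, in which the tool goes at most 41.7 mm and 7.16 degrees, less where a joint would pass 70% of its speed; a pose out of reach is approached as far as the arm can. A call with a gripper value outside its range is refused whole. The fingers move at their own pace and stop on an object; "force" is the grip in N (left out, the last holds). Time passes only in rows, so rows that repeat a pose let the fingers close. It gives the time, the measured TCP pose, the force, the opening and the grip force at its end, in the units of the state.
- arm.get_obs(): the state, without advancing time (a new reading comes with each control period).
- arm.grab_frame(name): name is "scene" or "top" or "wrist"; returns a dict with "pixels" (384x512x3 uint8, red, green, blue), "range_z" (384x512 float32, mm along the optical axis (not along the pixel's ray), 0 where there is no reading), "camera_matrix" (3x3 intrinsics, pixels), "R" (3x3) and "t" (3): a world point X has camera coordinates R X + t. Camera axes: x right, y down, z forward; pixel columns grow to the right and rows downward; lengths in mm; the calibration is good to about 2 mm. A picture is of the moment at which its call begins.
- arm.hand_in(): hands the job in; it is judged then, once.
The state is a dict: "time_s": time; "qpos": joint angles; "joint_velocities": joint speeds; "tau": joint torques, N m; "tcp_pos": TCP position; "orientation": TCP orientation; "force": force on the tool from outside, world axes, zero at the start; "moment": the same for the moment, N m; "finger_gap": finger opening in mm; "grip_force": force on a finger pad.
Only numpy, scipy, OpenCV 4.12 (cv2) and the standard library are available. Lean on these libraries where they do the work, as an engineer would, in place of code of your own. Each camera call takes 0.05 s, during which the arm holds its last target. There are 200 camera calls.

## Working session

There is one attempt and no reset: what is moved stays moved. The work goes in short steps, Python scripts to look and compute and a tool call to move; the robot and the scene stay as the last step left them, time stands still between calls to the robot, and variables do not carry over. Pictures are saved under pics/ and viewed, at most 10 in all, crops included, and the job is handed in when it is done.

Besides the shell and the picture viewer there is one more tool, called after "Request:" by a JSON object that holds its "name" and its "arguments". arm_command: Moves the arm, as the interface text tells. Its arguments: {"type":"object","properties":{"moves":{"type":"array"},"force":{"type":"number"}},"required":["moves"]}

```bash
mkdir -p pics; cat > h.py <<'E'
import numpy as np,cv2,pickle
from station import arm
def grab(n):
    f=arm.grab_frame(n); pickle.dump(f,open(f'{n}.pkl','wb')); return f
def load(n): return pickle.load(open(f'{n}.pkl','rb'))
def xyz(f):
    K=f['camera_matrix'];z=f['range_z'].astype(float);v,u=np.mgrid[:384,:512]
    c=np.stack([(u-K[0,2])/K[0,0]*z,(v-K[1,2])/K[1,1]*z,z],-1)
    return (c-f['t'])@f['R']   # R^T (c-t)
def save(img,name,s=1):
    cv2.imwrite('pics/'+name,cv2.resize(img[:,:,::-1],None,fx=s,fy=s,interpolation=cv2.INTER_CUBIC))
E
python3 - <<'E'
from h import *
a=grab('scene');b=grab('top')
for n,f in(('scene',a),('top',b)):
    save(f['pixels'],n+'0.png',1.5); print(n,(-f['R'].T@f['t']).round())
print(arm.get_obs())
E
```

```text
scene [1190. -482. 1099.]
top [ 404.  -45. 1263.]
{'time_s': 0.1, 'qpos': array([-7.60944248e+01,  5.03532159e+00,  7.86143910e+01, -1.60707731e-04,
        9.64649982e+01, -5.90867787e+00]), 'joint_velocities': array([ 0.06393325, -0.07127968, -0.21931553, -0.04385354, -0.10679877,
       -0.02515252]), 'tau': array([ 1.15491635e-03, -3.41253126e+01, -3.03302443e+01,  7.18042022e-02,
        3.04387137e-02, -9.71632699e-05]), 'tcp_pos': array([ 186.29529857, -516.95758675,  204.43198515]), 'orientation': array([-1.79885882e+02, -1.16498100e-02,  1.98142235e+01]), 'force': array([-0.31034969,  0.09483584,  0.16054858]), 'moment': array([ 0.00648938, -0.0451041 , -0.06199407]), 'grip_force': 0.0, 'finger_gap': 94.08481060762787}
```

View pics/scene0.png

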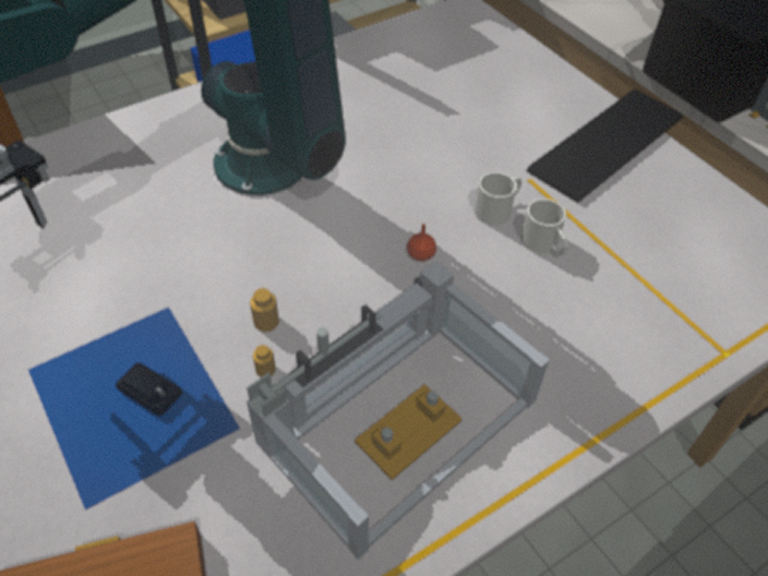

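View pics/top0.png

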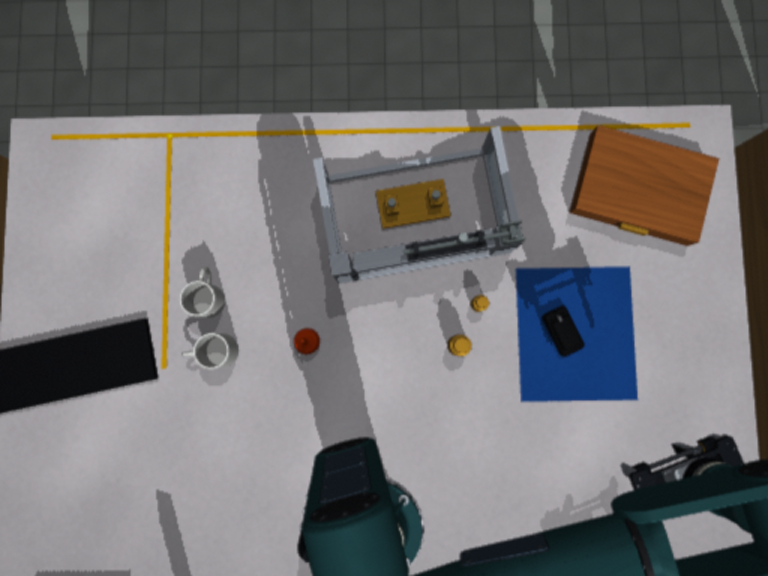

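The top view (enlarged 1.5x) shows the small standard at (480,303) with the larger look-alike at (459,345). The near mug is at (211,352) with its handle to the left, the blower at (307,341) and the mouse at (562,330). The hinge post is near (343,262), the knob near (465,240) and the latch post near (508,235). Next I'll measure them with depth.

```bash
python3 - <<'E'
from h import *
from scipy import ndimage as nd
for n in('top','scene'):
    f=load(n);P=xyz(f);img=f['pixels']
    m=(P[...,2]>8)&(P[...,2]<230)&(f['range_z']>0)&(P[...,0]>150)&(P[...,0]<900)&(abs(P[...,1])<480)
    l,k=nd.label(m)
    print(n)
    for i in range(1,k+1):
        q=P[l==i]
        if len(q)<40: continue
        print(i,len(q),'min',q.min(0).round(),'max',q.max(0).round(),'med',np.median(q,0).round(), img[l==i].mean(0).round())
f=load('top');P=xyz(f);Z=P[...,2]
reg=(P[...,0]>400)&(P[...,0]<650)&(P[...,1]>-300)&(P[...,1]<150)
for lo,hi in((120,134),(134,152),(155,168),(172,184),(195,215)):
    m=reg&(Z>lo)&(Z<hi); l,k=nd.label(m)
    for i in range(1,k+1):
        q=P[l==i]
        if len(q)>5:
            r=cv2.minAreaRect(q[:,:2].astype(np.float32)); print((lo,hi),len(q),q.mean(0).round(1),[np.round(a,1) for a in r])
x0,y0=300,120
s=cv2.resize(f['pixels'][130:190,210:360],None,fx=5,fy=5,interpolation=cv2.INTER_CUBIC)
save(s,'gate.png')
E
```

```text
top
1 4182 min [ 541. -319.    8.] max [856. 112. 211.] med [ 614. -140.  127.] [ 92.  96. 102.]
5 180 min [ 689. -480.    8.] max [ 772. -457.   54.] med [ 717. -471.   46.] [84. 50. 26.]
6 1100 min [ 667. -185.    8.] max [779. -14.  63.] med [720. -99.  13.] [99. 75. 29.]
12 463 min [469. 332.   8.] max [578. 406.  85.] med [513. 366.  54.] [115. 116. 115.]
21 110 min [ 473. -259.    9.] max [ 507. -225.   67.] med [ 489. -239.   48.] [132. 101.  42.]
28 560 min [ 370. -474.    8.] max [ 480. -383.   40.] med [ 426. -423.   28.] [13. 15. 20.]
32 246 min [385. 115.  21.] max [441. 169.  88.] med [411. 140.  42.] [88. 30. 12.]
33 411 min [357. 300.   8.] max [431. 408.  84.] med [392. 351.  58.] [116. 117. 116.]
34 190 min [ 376. -217.    8.] max [ 420. -170.   86.] med [ 398. -189.   65.] [136. 104.  40.]
62 275 min [189. -13. 116.] max [220. 105. 230.] med [211.  46. 185.] [26. 31. 33.]
scene
1 1417 min [150. -33.  92.] max [224. 107. 230.] med [208.  21. 177.] [48. 55. 56.]
2 786 min [358. 298.   8.] max [438. 410.  84.] med [397. 336.  51.] [125. 125. 122.]
5 870 min [470. 329. 
[... 2520 characters left out ...]
86.3)]
(134, 152) 14 [590.3 -82.2 148.8] [array([590.6, -83. ]), array([ 6.7, 24.2]), np.float64(45.8)]
(134, 152) 8 [ 594.9 -134.1  146. ] [array([ 594.4, -132.8]), array([7.8, 8.4]), np.float64(31.7)]
(134, 152) 175 [564.9  56.1 148.8] [array([566. ,  56.9]), array([44.3, 39.8]), np.float64(9.2)]
(155, 168) 73 [ 623.9 -289.3  161.1] [array([ 622.8, -288. ]), array([39.6, 29. ]), np.float64(9.7)]
(172, 184) 32 [ 611.9 -223.9  179.1] [array([ 611.9, -223.9]), array([24.2,  9.5]), np.float64(7.9)]
(172, 184) 29 [590.7 -95.9 179.8] [array([590.7, -95.8]), array([22.2,  9.7]), np.float64(10.2)]
(195, 215) 34 [ 605.3 -185.4  205.3] [array([ 605.4, -185.4]), array([16.1, 14.8]), np.float64(89.3)]
```

View pics/gate.png

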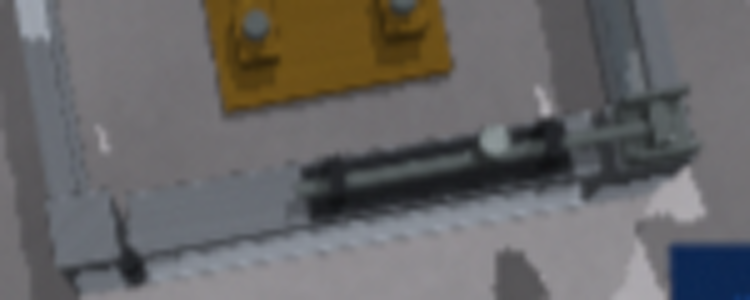

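The crop shows the pale round knob at about (493,140), the guides at (322,185) and (550,135), and the keeper on the latch post around (655,120). The hinge knuckle is dark, at about (128,240-268). From the depth: knob about (606,-188), guard yaw about 9.4°, and guides 130 mm apart, which matches what was given. Next I'll refine the mug, the blower and the standard.

```bash
cat >> h.py <<'E'
from scipy.spatial.transform import Rotation as Ro
def tool(yaw): return Ro.from_euler('xyz',[180,0,yaw],degrees=True)
def off(p0,y0,p1,y1):
    R0=tool(y0); o=R0.inv().apply(np.subtract(p1,p0))/1000
    return o.round(4).tolist(), (R0.inv()*tool(y1)).as_rotvec(degrees=True).round(1).tolist()
def circ(q):
    A=np.c_[2*q[:,:2],np.ones(len(q))];s=np.linalg.lstsq(A,(q[:,:2]**2).sum(1),rcond=None)[0]
    return s[:2].round(1),round(float(np.sqrt(s[2]+s[0]**2+s[1]**2)),1)
E
python3 - <<'E'
from h import *
for n in('top','scene'):
    P=xyz(load(n));X,Y,Z=P[...,0],P[...,1],P[...,2]
    def box(x,y,r,lo,hi): return P[(np.hypot(X-x,Y-y)<r)&(Z>lo)&(Z<hi)]
    print(n,'mug rim',circ(box(394,337,46,74,90)),'mug side',circ(box(394,337,43,15,70)))
    h=box(394,395,30,10,90); h=h[np.hypot(h[:,0]-394,h[:,1]-337)>46]; print(' handle',h.mean(0).round(1))
    b=box(412,141,40,0,100);print(' blower side',circ(b[(b[:,2]>20)&(b[:,2]<50)]),'nozzle',b[b[:,2]>72].mean(0).round(1),b[:,2].max())
    s=box(490,-242,25,54,70); print(' std top',len(s),s.mean(0).round(1), circ(box(490,-242,25,10,42)))
P=xyz(load('top'));print('hinge px',[P[v,u].round() .tolist() for v,u in((177,235),(180,235),(183,236),(184,237),(186,236),(178,232))])
E
```

```text
top mug rim (array([394. , 337.5]), 35.8) mug side (array([394. , 335.9]), 35.8)
 handle [388.9 394.2  66.4]
 blower side (array([411.8, 141.9]), 21.7) nozzle [411.4 142.   80.3] 87.99205766287004
 std top 42 [ 490.  -241.8   59.6] (array([ 490. , -241.7]), 17.1)
scene mug rim (array([396. , 337.2]), 35.7) mug side (array([396.1, 337.4]), 36.0)
 handle [391.5 400.7  47.1]
 blower side (array([416.5, 140.3]), 20.5) nozzle [414.6 141.4  81.2] 86.10311129951585
 std top 67 [ 491.7 -242.1   58.2] (array([ 491.2, -242.6]), 16.7)
hinge px [[579.0, 39.0, 15.0], [553.0, 31.0, 132.0], [544.0, 28.0, 133.0], [544.0, 27.0, 105.0], [542.0, 33.0, 67.0], [557.0, 39.0, 149.0]]
```

```bash
python3 - <<'E'
from h import *
s=[186.42,-517.463,205.506]
print(off(s,19.81,[490.7,-242,130],19.81), off(s,19.81,[490.7,-242,10],19.81))
E
```

```text
([0.3796, -0.156, 0.0755], [0.0, 0.0, 0.0]) ([0.3796, -0.156, 0.1955], [0.0, 0.0, 0.0])
```

Request:
{"name": "arm_command", "arguments": {"moves": [{"offset": [0.035, -0.015, 0.005], "delta_rot": [0, 0, 0], "claw": 1}, {"offset": [0.07, -0.029, 0.01], "delta_rot": [0, 0, 0], "claw": 1}, {"offset": [0.105, -0.043, 0.02], "delta_rot": [0, 0, 0], "claw": 1}, {"offset": [0.14, -0.058, 0.03], "delta_rot": [0, 0, 0], "claw": 1}, {"offset": [0.175, -0.072, 0.04], "delta_rot": [0, 0, 0], "claw": 1}, {"offset": [0.21, -0.086, 0.045], "delta_rot": [0, 0, 0], "claw": 1}, {"offset": [0.245, -0.101, 0.055], "delta_rot": [0, 0, 0], "claw": 1}, {"offset": [0.28, -0.115, 0.065], "delta_rot": [0, 0, 0], "claw": 1}, {"offset": [0.315, -0.13, 0.075], "delta_rot": [0, 0, 0], "claw": 1}, {"offset": [0.35, -0.144, 0.075], "delta_rot": [0, 0, 0], "claw": 1}]}}

```text
time_s: 0.93
tcp_pos: [466.5, -260.7, 127.5]
orientation: [-179.8, 0.2, 19.8]
force: [-0.3, -0.4, -0.5]
finger_gap: 94.4
grip_force: 0.0
```

Request:
{"name": "arm_command", "arguments": {"moves": [{"offset": [0.015, -0.006, 0], "delta_rot": [0, 0, 0], "claw": 1}, {"offset": [0.0296, -0.012, 0.01], "delta_rot": [0, 0, 0], "claw": 1}, {"offset": [0.0296, -0.012, 0.03], "delta_rot": [0, 0, 0], "claw": 1}, {"offset": [0.0296, -0.012, 0.055], "delta_rot": [0, 0, 0], "claw": 1}, {"offset": [0.0296, -0.012, 0.08], "delta_rot": [0, 0, 0], "claw": 1}, {"offset": [0.0296, -0.012, 0.1], "delta_rot": [0, 0, 0], "claw": 1}, {"offset": [0.0296, -0.012, 0.112], "delta_rot": [0, 0, 0], "claw": 1}, {"offset": [0.0296, -0.012, 0.118], "delta_rot": [0, 0, 0], "claw": 1}, {"offset": [0.0296, -0.012, 0.118], "delta_rot": [0, 0, 0], "claw": 1}, {"offset": [0.0296, -0.012, 0.118], "delta_rot": [0, 0, 0], "claw": 0.8}]}}

```text
time_s: 1.77
tcp_pos: [491.1, -242.4, 13.1]
orientation: [180.0, -0.0, 19.8]
force: [0.3, -0.6, 0.6]
finger_gap: 90.2
grip_force: 0.0
```

```bash
python3 - <<'E'
from h import *
o=arm.get_obs();print(o['tcp_pos'],o['orientation'],o['force'],o['finger_gap'])
f=grab('wrist');save(f['pixels'],'w1.png')
P=xyz(f);m=(np.hypot(P[...,0]-490,P[...,1]+242)<27)&(P[...,2]>54)&(P[...,2]<66);q=P[m];print(len(q),q.mean(0))
E
```

```text
[ 491.10965553 -242.37672039   13.11822751] [ 1.79953638e+02 -3.19835633e-02  1.98076846e+01] [ 0.30895673 -0.64680938  0.63816965] 90.23331164584503
1804 [ 492.6050941  -241.02743531   59.86522744]
```

Request:
{"name": "arm_command", "arguments": {"moves": [{"offset": [0, 0, 0], "delta_rot": [0, 0, 0], "claw": 0.5}, {"offset": [0, 0, 0], "delta_rot": [0, 0, 0], "claw": 0.3}, {"offset": [0, 0, 0], "delta_rot": [0, 0, 0], "claw": 0.2}, {"offset": [0, 0, 0], "delta_rot": [0, 0, 0], "claw": 0.2}, {"offset": [0, 0, 0], "delta_rot": [0, 0, 0], "claw": 0.2}, {"offset": [0, 0, 0], "delta_rot": [0, 0, 0], "claw": 0.2}, {"offset": [0, 0, 0], "delta_rot": [0, 0, 0], "claw": 0.2}, {"offset": [0, 0, -0.005], "delta_rot": [0, 0, 0], "claw": 0.2}, {"offset": [0, 0, -0.015], "delta_rot": [0, 0, 0], "claw": 0.2}, {"offset": [0, 0, -0.03], "delta_rot": [0, 0, 0], "claw": 0.2}], "force": 25}}

```text
time_s: 2.65
tcp_pos: [489.1, -241.0, 41.0]
orientation: [-179.8, 0.2, 19.8]
force: [-0.5, -0.3, -3.0]
finger_gap: 35.1
grip_force: 25.0
```

```bash
python3 - <<'E'
from h import *
# commanded now
s=np.array([186.42,-517.463,205.506])+tool(19.81).apply([379.6,-156,75+118-30]); print(s, arm.get_obs()['grip_force'],arm.get_obs()['finger_gap'])
for w in ([490.7,-242,150],[404,239.4,150],[404,239.4,15]): print(off(s,19.81,w,19.81), off(s,19.81,w,90))
E
```

```text
[ 490.68715991 -242.04757669   42.506     ] 24.993835473615036 35.114981103332305
([0.0, -0.0, -0.1075], [0.0, 0.0, 0.0]) ([0.0, -0.0, -0.1075], [0.0, 0.0, -70.2])
([0.0816, -0.4823, -0.1075], [0.0, 0.0, 0.0]) ([0.0816, -0.4823, -0.1075], [0.0, 0.0, -70.2])
([0.0816, -0.4823, 0.0275], [0.0, 0.0, 0.0]) ([0.0816, -0.4823, 0.0275], [0.0, 0.0, -70.2])
```

Request:
{"name": "arm_command", "arguments": {"moves": [{"offset": [0, 0, -0.02], "delta_rot": [0, 0, 0], "claw": 0.2}, {"offset": [0, 0, -0.05], "delta_rot": [0, 0, 0], "claw": 0.2}, {"offset": [0, 0, -0.08], "delta_rot": [0, 0, -2], "claw": 0.2}, {"offset": [0.002, -0.015, -0.1], "delta_rot": [0, 0, -6], "claw": 0.2}, {"offset": [0.007, -0.04, -0.107], "delta_rot": [0, 0, -11], "claw": 0.2}, {"offset": [0.013, -0.075, -0.107], "delta_rot": [0, 0, -16], "claw": 0.2}, {"offset": [0.019, -0.11, -0.107], "delta_rot": [0, 0, -21], "claw": 0.2}, {"offset": [0.025, -0.145, -0.107], "delta_rot": [0, 0, -26], "claw": 0.2}, {"offset": [0.031, -0.18, -0.107], "delta_rot": [0, 0, -31], "claw": 0.2}, {"offset": [0.037, -0.215, -0.107], "delta_rot": [0, 0, -36], "claw": 0.2}]}}

```text
time_s: 3.48
tcp_pos: [451.7, -25.7, 149.8]
orientation: [-180.0, -0.0, 56.0]
force: [1.0, -0.2, -2.7]
finger_gap: 35.3
grip_force: 25.0
```

```bash
python3 - <<'E'
from h import *
s=np.array([490.687,-242.048,42.506])+tool(19.81).apply([37,-215,-107]); y=55.81; print(s, arm.get_obs()['tcp_pos'],arm.get_obs()['orientation'])
for w in ([404,239.4,150],[404,239.4,14]): print(off(s,y,w,90))
E
```

```text
[452.63344255 -27.23196995 149.506     ] [451.66228445 -25.68460541 149.7802026 ] [-1.79996650e+02 -4.82446439e-03  5.60256532e+01]
([0.1932, -0.1901, -0.0005], [-0.0, 0.0, -34.2])
([0.1932, -0.1901, 0.1355], [-0.0, 0.0, -34.2])
```

Request:
{"name": "arm_command", "arguments": {"moves": [{"offset": [0.024, -0.0236, 0], "delta_rot": [0, 0, -5], "claw": 0.2}, {"offset": [0.048, -0.0472, 0], "delta_rot": [0, 0, -10], "claw": 0.2}, {"offset": [0.072, -0.0708, 0], "delta_rot": [0, 0, -15], "claw": 0.2}, {"offset": [0.096, -0.0945, 0], "delta_rot": [0, 0, -20], "claw": 0.2}, {"offset": [0.12, -0.118, 0], "delta_rot": [0, 0, -25], "claw": 0.2}, {"offset": [0.144, -0.1417, 0], "delta_rot": [0, 0, -30], "claw": 0.2}, {"offset": [0.165, -0.1624, 0], "delta_rot": [0, 0, -34.2], "claw": 0.2}, {"offset": [0.182, -0.179, 0], "delta_rot": [0, 0, -34.2], "claw": 0.2}, {"offset": [0.1932, -0.1901, 0.01], "delta_rot": [0, 0, -34.2], "claw": 0.2}, {"offset": [0.1932, -0.1901, 0.03], "delta_rot": [0, 0, -34.2], "claw": 0.2}]}}

```text
time_s: 4.32
tcp_pos: [404.8, 243.3, 122.3]
orientation: [179.7, -0.3, 90.2]
force: [0.5, 0.2, -3.0]
finger_gap: 35.7
grip_force: 25.0
```

Request:
{"name": "arm_command", "arguments": {"moves": [{"offset": [0, 0, 0.02], "delta_rot": [0, 0, 0], "claw": 0.2}, {"offset": [0, 0, 0.045], "delta_rot": [0, 0, 0], "claw": 0.2}, {"offset": [0, 0, 0.07], "delta_rot": [0, 0, 0], "claw": 0.2}, {"offset": [0, 0, 0.085], "delta_rot": [0, 0, 0], "claw": 0.2}, {"offset": [0, 0, 0.095], "delta_rot": [0, 0, 0], "claw": 0.2}, {"offset": [0, 0, 0.101], "delta_rot": [0, 0, 0], "claw": 0.2}, {"offset": [0, 0, 0.103], "delta_rot": [0, 0, 0], "claw": 0.2}, {"offset": [0, 0, 0.104], "delta_rot": [0, 0, 0], "claw": 0.2}, {"offset": [0, 0, 0.104], "delta_rot": [0, 0, 0], "claw": 0.2}]}}

```text
time_s: 5.07
tcp_pos: [404.7, 239.7, 16.5]
orientation: [179.9, -0.0, 90.0]
force: [-0.1, -0.1, -3.4]
finger_gap: 35.5
grip_force: 25.0
```

```bash
python3 - <<'E'
from h import *
o=arm.get_obs();print(o['tcp_pos'],o['orientation'],o['force'])
f=grab('top');save(f['pixels'],'t2.png',1.5)
E
```

```text
[404.74192411 239.74448637  16.49231923] [ 1.79896310e+02 -4.05824910e-02  9.00107461e+01] [-0.05851331 -0.10969913 -3.36718113]
```

View pics/t2.png

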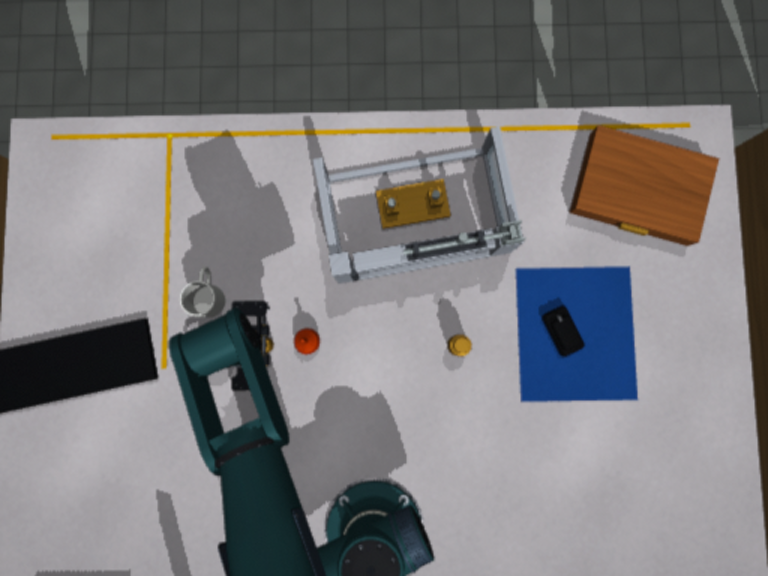

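The top view shows the standard held between the mug (hidden by the arm) and the blower at (307,341), with nothing else disturbed. It is about 3 mm above the bench, so I'll lower it and release.

Request:
{"name": "arm_command", "arguments": {"moves": [{"offset": [0, 0, 0.0015], "delta_rot": [0, 0, 0], "claw": 0.2}, {"offset": [0, 0, 0.0028], "delta_rot": [0, 0, 0], "claw": 0.2}, {"offset": [0, 0, 0.0035], "delta_rot": [0, 0, 0], "claw": 0.2}, {"offset": [0, 0, 0.0035], "delta_rot": [0, 0, 0], "claw": 0.2}, {"offset": [0, 0, 0.0035], "delta_rot": [0, 0, 0], "claw": 0.2}]}}

```text
time_s: 5.53
tcp_pos: [404.9, 239.9, 14.1]
orientation: [179.9, -0.1, 90.0]
force: [-2.3, -1.3, 4.9]
finger_gap: 35.6
grip_force: 25.0
```

In contact with the bench, so release and retreat upwards.

Request:
{"name": "arm_command", "arguments": {"moves": [{"offset": [0, 0, 0.0025], "delta_rot": [0, 0, 0], "claw": 0.45}, {"offset": [0, 0, 0.0025], "delta_rot": [0, 0, 0], "claw": 0.6}, {"offset": [0, 0, 0.0025], "delta_rot": [0, 0, 0], "claw": 0.8}, {"offset": [0, 0, 0.0025], "delta_rot": [0, 0, 0], "claw": 0.8}, {"offset": [0, 0, 0.0025], "delta_rot": [0, 0, 0], "claw": 0.8}, {"offset": [0, 0, -0.01], "delta_rot": [0, 0, 0], "claw": 0.8}, {"offset": [0, 0, -0.04], "delta_rot": [0, 0, 0], "claw": 0.8}, {"offset": [0, 0, -0.08], "delta_rot": [0, 0, 0], "claw": 0.8}, {"offset": [0, 0, -0.12], "delta_rot": [0, 0, 0], "claw": 0.8}, {"offset": [0, 0, -0.16], "delta_rot": [0, 0, 0], "claw": 0.8}]}}

```text
time_s: 6.37
tcp_pos: [403.4, 239.2, 173.3]
orientation: [-180.0, 0.0, 90.0]
force: [1.1, 0.4, 0.0]
finger_gap: 75.4
grip_force: 0.0
```

```bash
python3 - <<'E'
from h import *
f=grab('wrist');P=xyz(f);q=P[(np.hypot(P[...,0]-404,P[...,1]-239)<27)&(P[...,2]>50)&(P[...,2]<70)];print(len(q),q.mean(0),q[:,2].max())
s=np.array([404,239.4,15.506-3.5+160]);print(s,arm.get_obs()['tcp_pos'])
for w in ([404,239.4,265],[606,-187.5,265],[606,-187.5,170]): print(off(s,90,w,99.4))
E
```

```text
498 [405.55985947 239.87268761  59.91145279] 63.109124146170196
[404.    239.4   172.006] [407.85972179 241.22428013 183.24067391]
([0.0, 0.0, -0.093], [0.0, 0.0, -9.4])
([-0.4269, 0.202, -0.093], [0.0, 0.0, -9.4])
([-0.4269, 0.202, 0.002], [0.0, 0.0, -9.4])
```

The standard is standing with its top at z 60, at about (405,240). Next, on to above the knob.

Request:
{"name": "arm_command", "arguments": {"moves": [{"offset": [0, 0, -0.03], "delta_rot": [0, 0, 0], "claw": 0.8}, {"offset": [-0.01, 0.005, -0.06], "delta_rot": [0, 0, -2], "claw": 0.8}, {"offset": [-0.035, 0.016, -0.09], "delta_rot": [0, 0, -4], "claw": 0.7}, {"offset": [-0.067, 0.032, -0.1], "delta_rot": [0, 0, -6], "claw": 0.7}, {"offset": [-0.1, 0.047, -0.1], "delta_rot": [0, 0, -8], "claw": 0.7}, {"offset": [-0.132, 0.062, -0.1], "delta_rot": [0, 0, -9.4], "claw": 0.7}, {"offset": [-0.165, 0.078, -0.1], "delta_rot": [0, 0, -9.4], "claw": 0.7}, {"offset": [-0.197, 0.093, -0.1], "delta_rot": [0, 0, -9.4], "claw": 0.7}, {"offset": [-0.23, 0.109, -0.1], "delta_rot": [0, 0, -9.4], "claw": 0.7}, {"offset": [-0.262, 0.124, -0.1], "delta_rot": [0, 0, -9.4], "claw": 0.7}]}}

```text
time_s: 7.25
tcp_pos: [528.6, -24.4, 271.6]
orientation: [180.0, 0.0, 99.4]
force: [1.0, -0.2, -0.6]
finger_gap: 65.8
grip_force: 0.0
```

```bash
python3 - <<'E'
from h import *
s=np.array([404,239.4,172.006])+tool(90).apply([-262,124,-100]);print(s,arm.get_obs()['tcp_pos'],arm.get_obs()['orientation'])
for w in ([606,-187.5,265],[606,-187.5,170]): print(off(s,99.4,w,99.4))
E
```

```text
[528.    -22.6   272.006] [528.5889332  -24.42451448 271.6478011 ] [1.79987663e+02 6.94789995e-03 9.93956057e+01]
([-0.1754, 0.05, 0.007], [0.0, 0.0, 0.0])
([-0.1754, 0.05, 0.102], [0.0, 0.0, 0.0])
```

Request:
{"name": "arm_command", "arguments": {"moves": [{"offset": [-0.033, 0.009, 0.002], "delta_rot": [0, 0, 0], "claw": 0.6}, {"offset": [-0.066, 0.019, 0.004], "delta_rot": [0, 0, 0], "claw": 0.6}, {"offset": [-0.1, 0.028, 0.007], "delta_rot": [0, 0, 0], "claw": 0.6}, {"offset": [-0.13, 0.037, 0.007], "delta_rot": [0, 0, 0], "claw": 0.6}, {"offset": [-0.157, 0.045, 0.007], "delta_rot": [0, 0, 0], "claw": 0.6}, {"offset": [-0.1754, 0.05, 0.007], "delta_rot": [0, 0, 0], "claw": 0.6}, {"offset": [-0.1754, 0.05, 0.007], "delta_rot": [0, 0, 0], "claw": 0.6}, {"offset": [-0.1754, 0.05, 0.007], "delta_rot": [0, 0, 0], "claw": 0.6}, {"offset": [-0.1754, 0.05, 0.007], "delta_rot": [0, 0, 0], "claw": 0.6}]}}

```text
time_s: 8.0
tcp_pos: [605.8, -186.6, 264.8]
orientation: [-180.0, -0.0, 99.4]
force: [0.4, 0.7, -0.2]
finger_gap: 56.2
grip_force: 0.0
```

```bash
python3 - <<'E'
from h import *
o=arm.get_obs();print(o['tcp_pos'],o['orientation'],o['finger_gap'],o['force'])
f=grab('wrist');save(f['pixels'],'w3.png',1.5)
P=xyz(f);Z=P[...,2]
q=P[(np.hypot(P[...,0]-606,P[...,1]+187)<25)&(Z>198)&(Z<214)];print(len(q),q.mean(0),q.min(0),q.max(0))
E
```

```text
[ 605.81447629 -186.64873307  264.81453204] [-1.79985137e+02 -4.28000039e-02  9.94412168e+01] 56.24553332495695 [ 0.44976509  0.67776986 -0.18276832]
421 [ 606.16500609 -184.7075474   206.56393923] [ 597.72654568 -194.46086077  198.17365211] [ 614.78873019 -176.93542977  209.10504384]
```

View pics/w3.png

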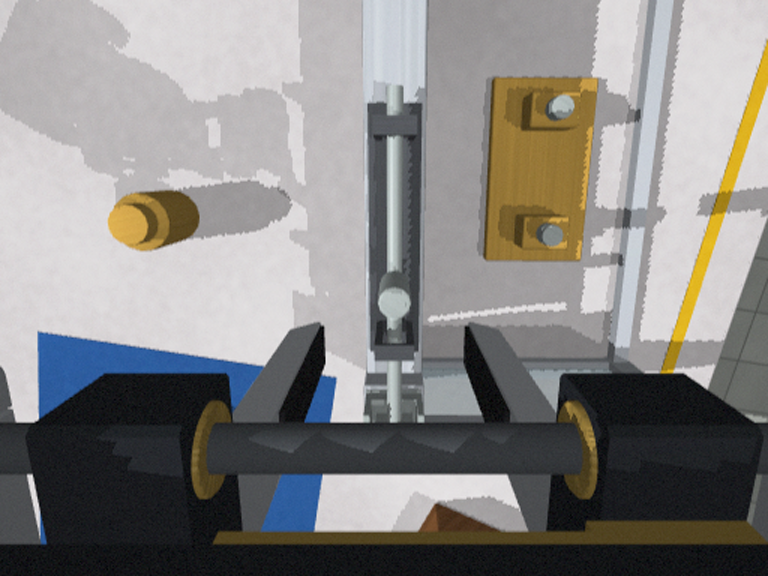

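The wrist view shows the knob at (393,300), centred between the fingers, with the gate running vertically in the picture, so the yaw is right. I'll descend and grip.

Request:
{"name": "arm_command", "arguments": {"moves": [{"offset": [0.0015, 0.0005, 0.02], "delta_rot": [0, 0, 0], "claw": 0.6}, {"offset": [0.0015, 0.0005, 0.045], "delta_rot": [0, 0, 0], "claw": 0.6}, {"offset": [0.0015, 0.0005, 0.07], "delta_rot": [0, 0, 0], "claw": 0.55}, {"offset": [0.0015, 0.0005, 0.085], "delta_rot": [0, 0, 0], "claw": 0.5}, {"offset": [0.0015, 0.0005, 0.095], "delta_rot": [0, 0, 0], "claw": 0.45}, {"offset": [0.0015, 0.0005, 0.095], "delta_rot": [0, 0, 0], "claw": 0.4}, {"offset": [0.0015, 0.0005, 0.095], "delta_rot": [0, 0, 0], "claw": 0.3}, {"offset": [0.0015, 0.0005, 0.095], "delta_rot": [0, 0, 0], "claw": 0.2}, {"offset": [0.0015, 0.0005, 0.095], "delta_rot": [0, 0, 0], "claw": 0.1}, {"offset": [0.0015, 0.0005, 0.095], "delta_rot": [0, 0, 0], "claw": 0.05}], "force": 40}}

```text
time_s: 8.88
tcp_pos: [606.2, -186.2, 172.2]
orientation: [179.9, 0.1, 99.4]
force: [-2.2, 0.6, 3.1]
finger_gap: 17.2
grip_force: 40.0
```

Request:
{"name": "arm_command", "arguments": {"moves": [{"offset": [0, 0, 0], "delta_rot": [0, 0, 0], "claw": 0.05}, {"offset": [0, 0, 0], "delta_rot": [0, 0, 0], "claw": 0.05}, {"offset": [0, 0, 0], "delta_rot": [0, 0, 0], "claw": 0.05}, {"offset": [0, 0, 0], "delta_rot": [0, 0, 0], "claw": 0.05}]}}

```text
time_s: 9.22
tcp_pos: [606.3, -186.2, 172.2]
orientation: [179.9, 0.1, 99.4]
force: [-2.8, 0.4, 5.3]
finger_gap: 17.3
grip_force: 40.0
```

Request:
{"name": "arm_command", "arguments": {"moves": [{"offset": [0, 0, -0.002], "delta_rot": [0, 0, 0], "claw": 0.05}, {"offset": [0, 0, -0.004], "delta_rot": [0, 0, 0], "claw": 0.05}, {"offset": [0, 0, -0.006], "delta_rot": [0, 0, 0], "claw": 0.05}, {"offset": [0, 0, -0.008], "delta_rot": [0, 0, 0], "claw": 0.05}, {"offset": [0, 0, -0.01], "delta_rot": [0, 0, 0], "claw": 0.05}, {"offset": [0, 0, -0.012], "delta_rot": [0, 0, 0], "claw": 0.05}, {"offset": [0, 0, -0.012], "delta_rot": [0, 0, 0], "claw": 0.05}, {"offset": [0, 0, -0.012], "delta_rot": [0, 0, 0], "claw": 0.05}]}}

```text
time_s: 9.88
tcp_pos: [606.1, -186.0, 182.0]
orientation: [-180.0, 0.0, 99.4]
force: [-1.6, -1.9, -1.8]
finger_gap: 17.1
grip_force: 40.0
```

Request:
{"name": "arm_command", "arguments": {"moves": [{"offset": [0, 0, -0.002], "delta_rot": [0, 0, 0], "claw": 0.05}, {"offset": [0.004, 0, -0.002], "delta_rot": [0, 0, 0], "claw": 0.05}, {"offset": [0.009, 0, -0.002], "delta_rot": [0, 0, 0], "claw": 0.05}, {"offset": [0.014, 0, -0.002], "delta_rot": [0, 0, 0], "claw": 0.05}, {"offset": [0.019, 0, -0.002], "delta_rot": [0, 0, 0], "claw": 0.05}, {"offset": [0.024, 0, -0.002], "delta_rot": [0, 0, 0], "claw": 0.05}, {"offset": [0.029, 0, -0.002], "delta_rot": [0, 0, 0], "claw": 0.05}, {"offset": [0.034, 0, -0.002], "delta_rot": [0, 0, 0], "claw": 0.05}, {"offset": [0.038, 0, -0.002], "delta_rot": [0, 0, 0], "claw": 0.05}, {"offset": [0.042, 0, -0.002], "delta_rot": [0, 0, 0], "claw": 0.05}]}}

```text
time_s: 10.72
tcp_pos: [599.2, -143.8, 184.0]
orientation: [-180.0, 0.0, 99.4]
force: [-2.3, -1.4, -2.2]
finger_gap: 17.2
grip_force: 40.0
```

```bash
python3 - <<'E'
from h import *
o=arm.get_obs();print(o['tcp_pos'],o['orientation'],o['finger_gap'],o['force'])
f=grab('wrist');P=xyz(f);save(f['pixels'][100:356,150:406],'w4.png',2)
E
```

```text
[ 599.16626991 -143.82476487  183.97801258] [-1.79984834e+02  1.58158624e-03  9.94274700e+01] 17.16277109210604 [-2.28683185 -1.37911053 -2.21410198]
```

View pics/w4.png

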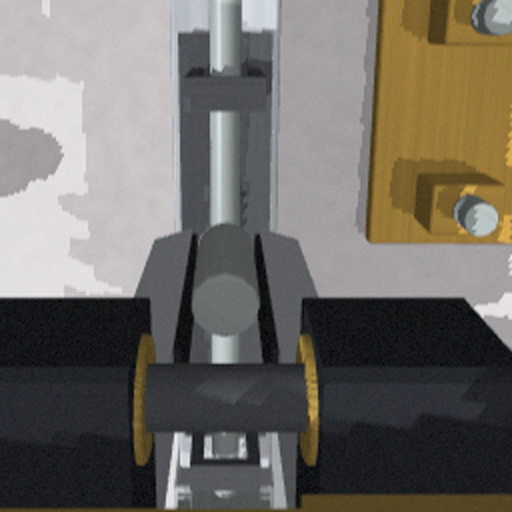

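The bolt is drawn about 42 mm, with the knob at (225,300) gripped and centred. Next I'll plan the swing arc.

```bash
cat > arc.py <<'E'
from h import *
import sys
def arc(A,p,y,ths):
    A=np.array(A)
    for t in ths:
        c=Ro.from_euler('z',-t,degrees=True).apply(np.r_[np.subtract(p[:2],A),0])[:2]+A
        print(t,off(p,y,[c[0],c[1],p[2]],y-t))
E
python3 - <<'E'
from arc import *
p=np.array([528,-22.6,272.006])+tool(99.4).apply([-175.4+1.5+42,50.5,7+95-14]);print(p)
print('front');arc([545,29],p,99.4,[2,4,6,8,10,20,30])
print('mid');arc([570,29],p,99.4,[6,10,20,30])
E
```

```text
[ 599.36458858 -144.48090702  184.006     ]
front
2 ([-0.0008, -0.0063, -0.0], [0.0, -0.0, 2.0])
4 ([-0.0013, -0.0126, -0.0], [0.0, -0.0, 4.0])
6 ([-0.0017, -0.019, -0.0], [0.0, -0.0, 6.0])
8 ([-0.0018, -0.0253, -0.0], [0.0, -0.0, 8.0])
10 ([-0.0017, -0.0316, -0.0], [0.0, -0.0, 10.0])
20 ([0.0022, -0.0631, -0.0], [-0.0, -0.0, 20.0])
30 ([0.0115, -0.0934, -0.0], [0.0, -0.0, 30.0])
mid
6 ([0.0009, -0.0184, -0.0], [0.0, -0.0, 6.0])
10 ([0.0026, -0.0306, -0.0], [0.0, -0.0, 10.0])
20 ([0.0104, -0.0602, -0.0], [-0.0, -0.0, 20.0])
30 ([0.0233, -0.0881, -0.0], [0.0, -0.0, 30.0])
```

Request:
{"name": "arm_command", "arguments": {"moves": [{"offset": [-0.0004, -0.0032, 0], "delta_rot": [0, 0, 1], "claw": 0.05}, {"offset": [-0.0008, -0.0063, 0], "delta_rot": [0, 0, 2], "claw": 0.05}, {"offset": [-0.001, -0.0095, 0], "delta_rot": [0, 0, 3], "claw": 0.05}, {"offset": [-0.0013, -0.0126, 0], "delta_rot": [0, 0, 4], "claw": 0.05}, {"offset": [-0.0015, -0.0158, 0], "delta_rot": [0, 0, 5], "claw": 0.05}, {"offset": [-0.0017, -0.019, 0], "delta_rot": [0, 0, 6], "claw": 0.05}, {"offset": [-0.0018, -0.0253, 0], "delta_rot": [0, 0, 8], "claw": 0.05}, {"offset": [-0.0017, -0.0316, 0], "delta_rot": [0, 0, 10], "claw": 0.05}, {"offset": [-0.0017, -0.0316, 0], "delta_rot": [0, 0, 10], "claw": 0.05}]}}

```text
time_s: 11.52
tcp_pos: [567.6, -151.7, 184.3]
orientation: [-180.0, 0.0, 89.3]
force: [3.3, 1.1, -1.9]
finger_gap: 17.2
grip_force: 40.0
```

```bash
python3 - <<'E'
from arc import *
o=arm.get_obs();print(o['tcp_pos'],o['orientation'],o['finger_gap'],o['force'],o['moment'])
f=grab('wrist');pickle.dump(f,open('w10.pkl','wb'))
# gate-frame angle from guides in top camera
f=grab('top');P=xyz(f);Z=P[...,2];reg=(P[...,0]>450)&(P[...,0]<650)&(P[...,1]>-260)&(P[...,1]<0)&(Z>172)&(Z<184)
from scipy import ndimage as nd
l,k=nd.label(reg)
for i in range(1,k+1):
    q=P[l==i]
    if len(q)>8: print(len(q),q.mean(0).round(1))
w=load('wrist');P=xyz(w);Z=P[...,2];m=(Z>173)&(Z<184)&(P[...,1]>-110)&(P[...,1]<-40);q=P[m];print(len(q),q.mean(0),q.min(0),q.max(0))
E
```

```text
[ 567.61416424 -151.69242238  184.27196611] [-1.79996723e+02  2.63652155e-02  8.92904927e+01] 17.16700456894787 [ 3.3000506   1.11370448 -1.9288706 ] [ 0.1225281  -0.75210478  0.00555342]
24 [ 568.  -225.9  179.6]
741 [568.88470652 -97.21240335 180.29722077] [ 556.9222325  -102.4386292   173.12097432] [580.88618469 -92.16660139 182.60309071]
```

The guides put the gate at about 9.8° open. The hinge axis lies on the gate's middle line, near (570,29). I'll carry on with that axis.

```bash
python3 - <<'E'
from arc import *
p=np.array([599.3646,-144.481,184.006])+tool(99.4).apply([-1.7,-31.6,0]);print(p)
arc([570,29],p,89.4,[2.5,5,7.5,10,12.5,15,17.5,20.2])
E
```

```text
[ 568.46657383 -151.31927308  184.006     ]
2.5 ([0.0002, -0.0079, -0.0], [0.0, -0.0, 2.5])
5 ([0.0007, -0.0157, -0.0], [-0.0, -0.0, 5.0])
7.5 ([0.0015, -0.0235, -0.0], [-0.0, -0.0, 7.5])
10 ([0.0027, -0.0313, -0.0], [-0.0, -0.0, 10.0])
12.5 ([0.0042, -0.039, -0.0], [-0.0, -0.0, 12.5])
15 ([0.0061, -0.0467, -0.0], [-0.0, -0.0, 15.0])
17.5 ([0.0082, -0.0542, -0.0], [-0.0, -0.0, 17.5])
20.2 ([0.011, -0.0623, -0.0], [-0.0, -0.0, 20.2])
```

Request:
{"name": "arm_command", "arguments": {"moves": [{"offset": [0.0002, -0.0079, 0], "delta_rot": [0, 0, 2.5], "claw": 0.05}, {"offset": [0.0007, -0.0157, 0], "delta_rot": [0, 0, 5], "claw": 0.05}, {"offset": [0.0015, -0.0235, 0], "delta_rot": [0, 0, 7.5], "claw": 0.05}, {"offset": [0.0027, -0.0313, 0], "delta_rot": [0, 0, 10], "claw": 0.05}, {"offset": [0.0042, -0.039, 0], "delta_rot": [0, 0, 12.5], "claw": 0.05}, {"offset": [0.0061, -0.0467, 0], "delta_rot": [0, 0, 15], "claw": 0.05}, {"offset": [0.0082, -0.0542, 0], "delta_rot": [0, 0, 17.5], "claw": 0.05}, {"offset": [0.011, -0.063, 0], "delta_rot": [0, 0, 20.2], "claw": 0.05}, {"offset": [0.011, -0.063, 0], "delta_rot": [0, 0, 20.2], "claw": 0.05}, {"offset": [0.011, -0.063, 0], "delta_rot": [0, 0, 20.2], "claw": 0.05}]}}

```text
time_s: 12.45
tcp_pos: [506.3, -140.4, 184.5]
orientation: [179.8, 0.1, 69.3]
force: [3.8, -1.8, -3.2]
finger_gap: 17.5
grip_force: 40.0
```

```bash
python3 - <<'E'
from arc import *
from scipy import ndimage as nd
o=arm.get_obs();print(o['tcp_pos'],o['orientation'],o['finger_gap'],o['force'],o['joint_velocities'])
for n in('top','scene','wrist'):
    f=grab(n);P=xyz(f);Z=P[...,2]
    l,k=nd.label((P[...,0]>450)&(P[...,0]<650)&(P[...,1]>-270)&(P[...,1]<0)&(Z>173)&(Z<184))
    for i in range(1,k+1):
        q=P[l==i]
        if len(q)>15: print(n,len(q),q.mean(0).round(1))
save(load('scene')['pixels'],'s5.png',1.5)
E
```

```text
[ 506.29022457 -140.38617475  184.49575525] [1.79842087e+02 5.56427814e-02 6.92754287e+01] 17.536024579956777 [ 3.82933697 -1.77150017 -3.24554604] [-2.05851219e-02  8.13569041e-01 -7.94015489e-01 -2.30461494e-04
 -1.93206594e-01 -4.41602708e-02]
scene 41 [527.1 -90.1 178.2]
scene 38 [ 482.9 -211.9  178. ]
wrist 748 [525.8 -89.3 180.4]
wrist 83 [ 509.8 -133.1  180.6]
wrist 599 [ 481.6 -210.2  179.5]
```

View pics/s5.png

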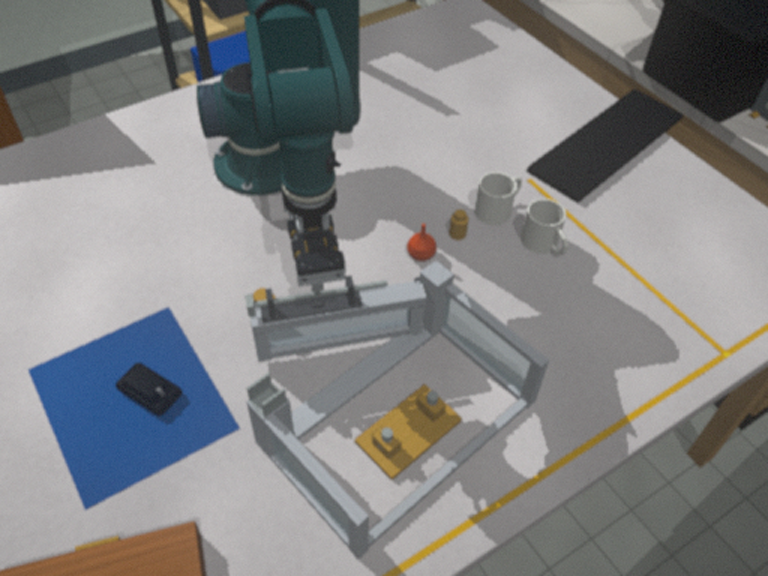

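The scene view shows the gate open, free end near (260,320), with the knob held. The standard stands at (458,224) between the blower and the mug, and the mouse is untouched. The guides read 29.4°, so I'll nudge it by half a degree and let it settle.

Request:
{"name": "arm_command", "arguments": {"moves": [{"offset": [0, -0.001, 0], "delta_rot": [0, 0, 0.3], "claw": 0.05}, {"offset": [0, -0.0016, 0], "delta_rot": [0, 0, 0.5], "claw": 0.05}, {"offset": [0, -0.0016, 0], "delta_rot": [0, 0, 0.5], "claw": 0.05}, {"offset": [0, -0.0016, 0], "delta_rot": [0, 0, 0.5], "claw": 0.05}, {"offset": [0, -0.0016, 0], "delta_rot": [0, 0, 0.5], "claw": 0.05}, {"offset": [0, -0.0016, 0], "delta_rot": [0, 0, 0.5], "claw": 0.05}, {"offset": [0, -0.0016, 0], "delta_rot": [0, 0, 0.5], "claw": 0.05}, {"offset": [0, -0.0016, 0], "delta_rot": [0, 0, 0.5], "claw": 0.05}]}}

```text
time_s: 13.27
tcp_pos: [504.1, -139.1, 184.0]
orientation: [180.0, 0.0, 68.7]
force: [2.5, -1.9, -2.1]
finger_gap: 17.6
grip_force: 40.0
```

```bash
python3 - <<'E'
from arc import *
from scipy import ndimage as nd
o=arm.get_obs();print(o['tcp_pos'],o['finger_gap'],o['grip_force'],o['force'],abs(o['joint_velocities']).max())
f=grab('wrist');P=xyz(f);Z=P[...,2]
l,k=nd.label((P[...,0]>450)&(P[...,0]<650)&(P[...,1]>-270)&(P[...,1]<0)&(Z>173)&(Z<184))
for i in range(1,k+1):
    q=P[l==i]
    if len(q)>200: print(q.mean(0).round(1))
P=xyz(grab('scene'));
for n,x,y,r,lo,hi in(('std',404,239,26,10,44),('mug',395,337,43,15,70),('blower',413,141,40,20,50)):
    print(n,circ(P[(np.hypot(P[...,0]-x,P[...,1]-y)<r)&(P[...,2]>lo)&(P[...,2]<hi)]))
E
```

```text
[ 504.11951101 -139.14327636  184.00105033] 17.593692042618216 40.00092923641205 [ 2.49295721 -1.86392289 -2.07321545] 0.08735829338975416
[524.1 -88.6 180.3]
[ 478.3 -209.   179.5]
std (array([408.3, 237. ]), 14.9)
mug (array([395.9, 337.4]), 35.9)
blower (array([416.9, 139.9]), 20.2)
```

```bash
python3 -c "
from station import arm
print(arm.hand_in())"
```

```text
the job is handed in; nothing more can be done
None
```

The job is handed in at about 13 s: the standard is upright and released midway between the mug and the blower, the bolt is drawn, and the gate is held still about 30° open by its gripped knob. The mug and blower measured where they started, and the mouse looks untouched.

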